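# Put the dried cutlery away in its tray

### The arm

A 6-joint arm with a two-finger parallel gripper is mounted at the origin on a cart in front of the work surface, level with it; the furniture and walls round the work are solid. World frame = base frame: x ahead of the robot, y to its left, z up, the work surface at z = 0. Lengths are in m, angles in degrees, forces in N, time in s.
With the tool pointing down it reaches from about 0.25 to 0.725 m from the base axis. Payload 9.7 kg.
Tool frame: the origin (TCP) lies midway between the tips of the shut fingers; the grasp point (between the pads) lies 19 mm behind it; z points along the fingers, y is the line along which they close (so a half turn about z gives the same grasp; the last joint's range is limited). The gripper opens to 85 mm and grips with 20 to 120 N. Pads are 22 mm wide; open, the fingers measure 114 mm over their backs; the gripper's body (76 mm by 85 mm) begins 54 mm behind the grasp point. The pads swing forward as they close: fully open they stand 13 mm farther back than shut.
Start: joints at [74.083, 4.979, 10.078, 95.1, 0, 90], TCP at [0.151, 0.529, 0.231] pointing down, gripper open.
Joint ranges: [-179.16, 179.16], [-48.56, 103.87], [-65.8, 70.77], [-126.05, 130.52], [-82.76, 87.17], [-180, 180]. Speed limits (degrees/s): [127.2, 127.2, 147.25, 180, 180, 180].

### API

Orientations are given as [roll, pitch, yaw] about the fixed x, y, z axes, in that order (R = Rz(yaw) Ry(pitch) Rx(roll)).
In Python, from workcell import * gives the robot as it stands.
- The arm moves only by the tool servo_tool, never from a script. Its argument "moves" is a list of rows, each a list of 4 numbers: the shift along the world's x, y, z in cm, then the turn about the world's z in rad. A call has 1 to 20 rows; each row is the pose to reach, as a shift and turn from the pose commanded when the call began; what a row does not reach only later rows make up. A row lasts 1/12 s, in which the tool goes at most 41.7 mm and 7.16 degrees, less where a joint would pass 70% of its speed; a pose out of reach is approached as far as the arm can. A call with a gripper value outside its range is refused whole. "claw" is the closure, from 0 (fully open) to 1 (shut), set as the call begins (left out, the last holds). The fingers move at their own pace and stop on an object; "force" is the grip in N (left out, the last holds). Time passes only in rows, so rows that repeat a pose let the fingers close. It gives the time, the measured TCP pose, the force, the opening and the grip force at its end, in the units of the state.
- get_obs(): the state, without advancing time (a new reading comes with each control period).
- camera(name): name is "scene" or "side" or "wrist"; returns the picture (420x560x3 uint8, red, green, blue); there is no depth.
- get_calibration(name): a dict with "fx", "fy", "cx", "cy" (pixels), "rvec" (rotation vector, rad) and "tvec" (3), from world to camera coordinates, as OpenCV has them; the wrist camera has in their place "tool_from_camera" (4x4, takes a point from camera to tool coordinates, whose origin is the TCP and whose axes are the flange's). Camera axes: x right, y down, z forward; pixel columns grow to the right and rows downward; lengths in m; the calibration is good to about 2 mm. A picture is of the moment at which its call begins: read the wrist's pose just before it. get_calibration takes no time and is no camera call.
- job_done(): hands the job in; it is judged then, once.
The state is a dict: "time": time; "q": joint angles; "qd": joint speeds; "joint_efforts": joint torques, N m; "ee_pos": TCP position; "tcp_rot": TCP orientation; "wrist_force": force on the tool from outside, world axes, zero at the start; "torque": the same for the moment, N m; "opening": finger opening in m; "grasp_force": force on a finger pad.
Only numpy, scipy, OpenCV 4.12 (cv2) and the standard library are available. Lean on these libraries where they do the work, as an engineer would, in place of code of your own. Each camera call takes 0.05 s, during which the arm holds its last target. There are 200 camera calls.

### The job

The two forks, the table knife and the two teaspoons on the draining mat are dry: put them away in the wooden cutlery tray. One fork, one knife and one teaspoon already lie in its three long bays; add each piece to the bay that holds its own kind, lying flat down in the bay and not across a divider, and leave the pieces that are already there in their bays. Lay each one in; do not let it drop from above the tray.

Things in the scene. Friction and masses are not known exactly. Their poses are not given: they have to be found in the camera images.
- tray: Fixed wooden cutlery tray 312 x 272, 38 high, floor 4, walls 5 (mm). Origin: underside, centre of the middle long bay; x along the bays, away from the robot. Three long bays centred at y = -89, 0, +89, x = 0, each 84 wide, 232 long, dividers 34 high; the pieces in them show which is for what. The short near bay (pen, pegs) is not used. Jars and a caddy to 106 high stand behind (x > 0.69 m)
- fork_a: Steel dinner fork, 193 long, 26 wide at the tines (mm). Origin: centre of length and width, underside; x along it towards the tines. Its handle is arched: it rises from the end (x = -96) to 9 to 14 high near x = -10, 8 to 9 wide there: grip it across there. Lies loose on the grey ribbed draining mat (top 4 mm above the worktop), lengthways roughly away from the robot.
- fork_b: Steel dinner fork, 193 long, 26 wide at the tines (mm). Origin: centre of length and width, underside; x along it towards the tines. Its handle is arched: it rises from the end (x = -96) to 9 to 14 high near x = -10, 8 to 9 wide there: grip it across there. Lies loose on the grey ribbed draining mat (top 4 mm above the worktop), lengthways roughly away from the robot.
- knife_a: Steel table knife, 208 long, lying flat (mm). Origin: centre of its length, underside; x along it towards the blade tip. Handle x = -104 to 9, 8 thick, 18 wide; blade 18 wide, 3.5 thick. Balances near x = -25: grip across the handle there. Lies loose on the grey ribbed draining mat (top 4 mm above the worktop), lengthways roughly away from the robot.
- spoon_a: Steel teaspoon, 130 long, 26 wide at the bowl (mm). Origin: centre of length and width, underside; x along it towards the bowl. Its handle is arched: it rises from the end (x = -65) to 6 to 10 high near x = -10, 8 wide there: grip it across there. Lies loose on the grey ribbed draining mat (top 4 mm above the worktop), lengthways roughly away from the robot.
- spoon_b: Steel teaspoon, 130 long, 26 wide at the bowl (mm). Origin: centre of length and width, underside; x along it towards the bowl. Its handle is arched: it rises from the end (x = -65) to 6 to 10 high near x = -10, 8 wide there: grip it across there. Lies loose on the grey ribbed draining mat (top 4 mm above the worktop), lengthways roughly away from the robot.
- fork_ref: Dinner fork like the loose ones, same size and axes, that already lies in its bay of the tray, along the bay, some 20 mm from its middle towards tray -y. It is loose and stays in this bay.
- knife_ref: Table knife like the loose one, same size and axes, that already lies in its bay of the tray, along the bay, some 20 mm from its middle towards tray -y. It is loose and stays in this bay.
- spoon_ref: Teaspoon like the loose ones, same size and axes, that already lies in its bay of the tray, along the bay, some 20 mm from its middle towards tray -y. It is loose and stays in this bay.

How it is judged:
By the outcome, as a careful person would: the job done as asked, in the order asked, and still so for the second after the job is handed in, with the robot touching nothing.
It also fails if it takes over 102 s, if anything falls off the work surface, if the arm or the gripper's body presses on something with over 40 N, if the wrist force passes 120 N, or if a joint passes its speed limit or range.

## Working session

There is one attempt and no reset: what is moved stays moved. The work goes in short steps, Python scripts to look and compute and a tool call to move; the robot and the scene stay as the last step left them, time stands still between calls to the robot, and variables do not carry over. Pictures are saved under pics/ and viewed, at most 14 in all, crops included, and the job is handed in when it is done.

Besides the shell and the picture viewer there is one more tool, called after ">>>" as name(argument=value, ...) on one line, values as JSON. servo_tool: Moves the arm, as the interface text tells. Its arguments: {"type":"object","properties":{"moves":{"type":"array","items":{"type":"array","items":{"type":"number"}}},"claw":{"type":"number"},"force":{"type":"number"}},"required":["moves"]}

```bash
mkdir -p pics; ls
python3 - <<'E'
from workcell import *
import cv2
for n in ("scene","side","wrist"):
    o=get_obs(); im=camera(n); cv2.imwrite(f"pics/{n}0.png",im[:,:,::-1]); c=get_calibration(n); print(n,c)
print(o)
E
```

```text
pics
scene {'fx': 390.8998651646038, 'fy': 390.8998651646038, 'cx': 277.657528555459, 'cy': 213.0360453394064, 'rvec': array([ 0.69501332, -2.61545273,  1.18135149]), 'tvec': array([0.40915548, 0.23460527, 0.96127658])}
side {'fx': 446.16709319665824, 'fy': 446.16709319665824, 'cx': 279.8561382279996, 'cy': 210.16775917956983, 'rvec': array([ 2.05996344, -0.16458095,  0.08570142]), 'tvec': array([-0.49544218,  0.0332719 ,  0.9913757 ])}
wrist {'fx': 314.9600744075929, 'fy': 314.9600744075929, 'cx': 277.6932491428123, 'cy': 206.1642779195174, 'tool_from_camera': array([[ 7.54650624e-04, -9.45181377e-01, -3.26544934e-01,
         8.34055701e-02],
       [ 9.99999159e-01,  1.05765679e-03, -7.50363849e-04,
         1.30926223e-03],
       [ 1.05460240e-03, -3.26544094e-01,  9.45181381e-01,
        -1.42374468e-01],
       [ 0.00000000e+00,  0.00000000e+00,  0.00000000e+00,
         1.00000000e+00]])}
{'time': 0.1, 'q': array([ 7.40823336e+01,  5.00993689e+00,  1.00379579e+01,  9.50999380e+01,
       -1.19254456e-03,  8.99999131e+01]), 'qd': array([ 0.00841229, -0.04683504,  0.02966936,  0.08016419, -0.02683527,
        0.02344054]), 'joint_efforts': array([-5.91487060e-04, -5.21561873e+01,  4.65651798e+01,  1.59554800e-02,
       -8.74464422e-05,  3.41898094e-06]), 'ee_pos': array([0.15078811, 0.52870533, 0.23062561]), 'tcp_rot': array([-1.79928083e+02,  1.19243451e-03,  1.64082422e+02]), 'wrist_force': array([-0.15980261,  0.5687369 ,  0.37220943]), 'torque': array([-0.04737944,  0.03609263, -0.01075337]), 'grasp_force': 0.0, 'opening': 0.08545292086842556}
```

View pics/scene0.png

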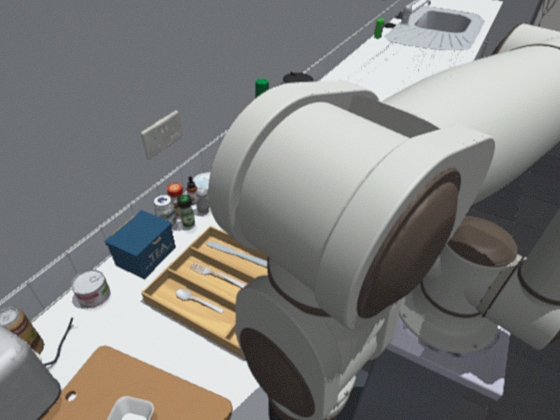

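View pics/side0.png

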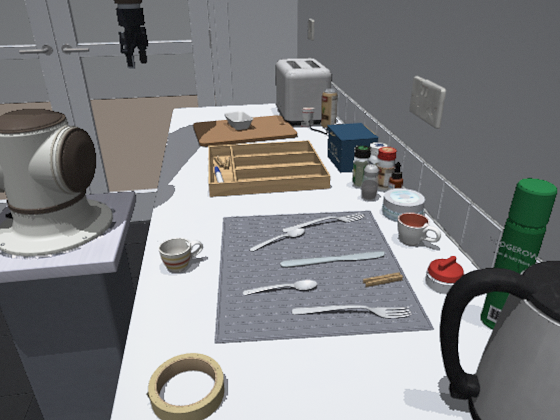

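View pics/wrist0.png

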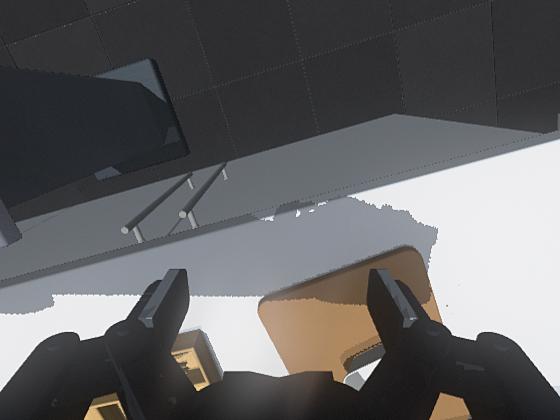

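The side view shows the mat with a fork (350,310), spoon (280,287), knife (333,258), and a spoon and fork nearly touching (293,232). In the scene view the tray's bays are knife (top), fork (middle) and spoon (bottom). The wrist view shows only the board and part of the tray.

```bash
cat > h.py <<'E'
from workcell import *
import cv2, numpy as np
from scipy.spatial.transform import Rotation as Ro
def cam(n,o=None):
    c=get_calibration(n); K=np.array([[c["fx"],0,c["cx"]],[0,c["fy"],c["cy"]],[0,0,1]])
    if n=="wrist":
        o=o or get_obs(); T=np.eye(4); T[:3,:3]=Ro.from_euler("xyz",o["tcp_rot"],degrees=True).as_matrix(); T[:3,3]=o["ee_pos"]
        M=T@c["tool_from_camera"]; return K,M[:3,:3],M[:3,3]
    R=Ro.from_rotvec(c["rvec"]).as_matrix().T; return K,R,-R@c["tvec"]
def ray(C,uv,z):
    K,R,p=C; uv=np.atleast_2d(np.asarray(uv,float)); d=(R@np.linalg.inv(K)@np.c_[uv,np.ones(len(uv))].T).T
    return p+d*((z-p[2])/d[:,2])[:,None]
def proj(C,P):
    K,R,p=C; q=(K@R.T@(np.atleast_2d(P)-p).T).T; return q[:,:2]/q[:,2:]
def tri(C1,uv1,C2,uv2):
    f=lambda C:C[0]@np.c_[C[1].T,-C[1].T@C[2]]
    X=cv2.triangulatePoints(f(C1),f(C2),np.float64(uv1).T,np.float64(uv2).T); return (X[:3]/X[3]).T
E
python3 - <<'E'
from h import *
C=cam("side"); print(C[2])
np.set_printoptions(precision=3,suppress=True)
print(ray(C,[[293,310],[409,313],[245,293],[317,284],[282,264],[384,254],[252,248],[304,231],[284,230],[362,215]],.008))
print("tray corners",ray(C,[[208,148],[325,143],[328,178],[212,182]],.038))
print("mat",ray(C,[[222,213],[388,211],[420,327],[218,330]],.004))
im=camera("side"); cv2.imwrite("pics/c1.png",cv2.resize(im[205:250,240:375,::-1],None,fx=5.5,fy=5.5,interpolation=2))
E
```

```text
[ 0.36247397 -0.92333054  0.49544836]
[[ 0.465 -0.371  0.008]
 [ 0.648 -0.409  0.008]
 [ 0.392 -0.315  0.008]
 [ 0.519 -0.311  0.008]
 [ 0.468 -0.241  0.008]
 [ 0.668 -0.241  0.008]
 [ 0.418 -0.177  0.008]
 [ 0.533 -0.13   0.008]
 [ 0.492 -0.119  0.008]
 [ 0.675 -0.084  0.008]]
tray corners [[0.34  0.33  0.038]
 [0.686 0.31  0.038]
 [0.633 0.062 0.038]
 [0.347 0.088 0.038]]
mat [[ 0.365 -0.013  0.004]
 [ 0.743 -0.069  0.004]
 [ 0.654 -0.438  0.004]
 [ 0.343 -0.393  0.004]]
```

View pics/c1.png

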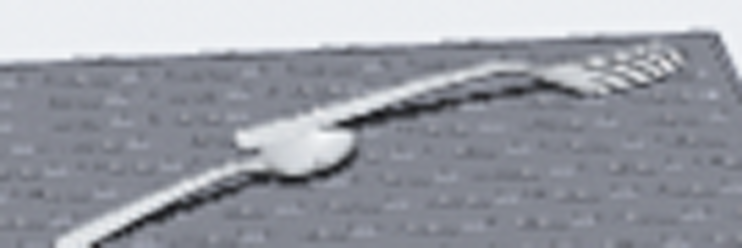

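The crop shows the spoon's bowl lying against the fork's handle end. I'll look at it from the wrist, passing over the tray on the way.

>>> servo_tool(moves=[[2,-3,5,0.07],[5,-6.5,8,0.14],[7.5,-10,9,0.21],[10,-13.5,9,0.28],[12.5,-17,9,0.28],[15,-20,9,0.28],[17.5,-23.5,9,0.28],[20,-27,9,0.28],[22.5,-30,9,0.28],[25,-33,9,0.28],[25,-33,9,0.28],[25,-33,9,0.28],[25,-33,9,0.28]])

```text
time: 1.28
ee_pos: [0.4015, 0.1977, 0.321]
tcp_rot: [-180.0, -0.0, 179.9]
wrist_force: [-1.1, -0.7, 0.6]
opening: 0.0857
grasp_force: 0.0
```

Run:
```python
from h import *
o=get_obs(); im=camera("wrist"); cv2.imwrite("pics/w1.png",im[:,:,::-1]); import pickle; pickle.dump((o,im),open("w1.pkl","wb")); print(o["q"],o["ee_pos"],o["tcp_rot"],o["time"])
```

```text
[ 2.62191420e+01 -5.85827477e+00  9.52421901e+00  1.05412713e+02
  4.71104403e-03  2.62890177e+01] [0.40147687 0.19774386 0.32103051] [-1.79990840e+02 -2.91799577e-02  1.79930121e+02] 1.2833
```

View pics/w1.png

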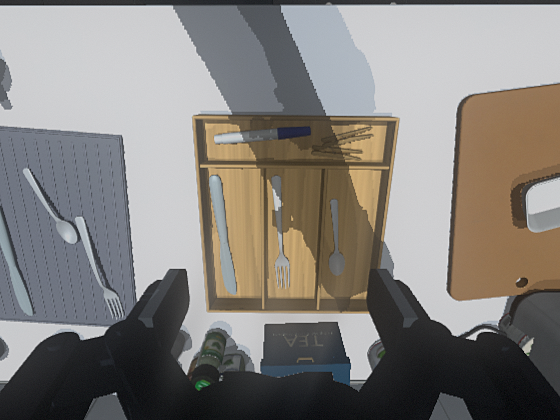

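Wrist view: the tray rim corners are near (193,117), (399,118), (383,311) and (208,311). The knife is in the left (-y) bay, the fork in the middle and the spoon on the right. On the mat, a spoon bowl (66,232) sits beside a fork's handle end (78,220).

>>> servo_tool(moves=[[0,-4,0,0],[0,-8,0,0],[0,-12,0,0],[0,-16,0,0],[0,-20,0,0],[0,-24,0,0],[0,-28,0,0],[0,-32,0,0],[0,-36,0,0],[0,-36,0,0],[0,-36,0,0],[0,-36,0,0]])

```text
time: 2.33
ee_pos: [0.401, -0.1601, 0.3213]
tcp_rot: [180.0, -0.0, -179.8]
wrist_force: [0.3, -0.2, 1.8]
opening: 0.0855
grasp_force: 0.0
```

Run:
```python
from h import *
o=get_obs(); im=camera("wrist"); cv2.imwrite("pics/w2.png",im[:,:,::-1]); import pickle; pickle.dump((o,im),open("w2.pkl","wb")); print(o["q"],o["ee_pos"],o["tcp_rot"],o["time"])
```

```text
[-2.17780752e+01 -7.93965126e+00  7.68959149e+00  1.05645747e+02
  2.32572839e-02 -2.19392418e+01] [ 0.40096839 -0.16007338  0.32130883] [ 1.79972261e+02 -6.61943984e-03 -1.79838835e+02] 2.3333
```

>>> servo_tool(moves=[[0,-4,-2,0],[0,-8,-4,0],[0,-12,-6,0],[0,-14,-6,0],[0,-14,-6,0],[0,-14,-6,0],[0,-14,-6,0]])

```text
time: 2.97
ee_pos: [0.4015, -0.2995, 0.2618]
tcp_rot: [180.0, 0.0, -179.8]
wrist_force: [0.0, 0.4, -0.3]
opening: 0.0851
grasp_force: 0.0
```

Run:
```python
from h import *
o=get_obs(); im=camera("wrist"); cv2.imwrite("pics/w3.png",im[:,:,::-1]); import pickle; pickle.dump((o,im),open("w3.pkl","wb")); print(o["q"],o["ee_pos"],o["tcp_rot"],o["time"])
```

```text
[-3.67323633e+01 -9.91039729e-01  7.35830393e+00  9.83315861e+01
  1.91469066e-02 -3.69751895e+01] [ 0.40151827 -0.29951661  0.26178866] [ 1.79995384e+02  2.57027293e-02 -1.79757172e+02] 2.9667
```

View pics/w2.png

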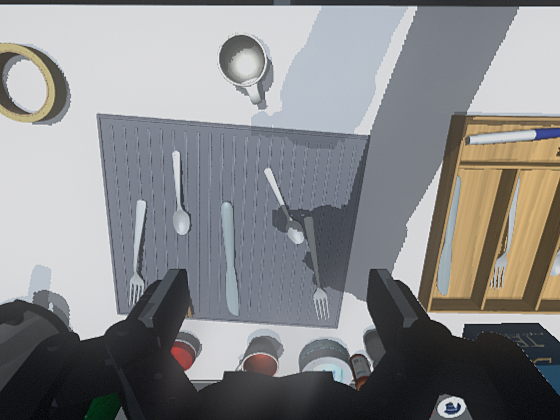

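View pics/w3.png

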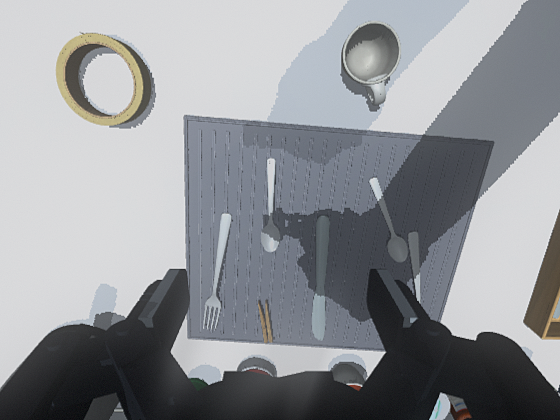

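Both wrist views show all five pieces. In w2 the handle ends are at fork1 (308,216), spoon1 (267,168), knife (228,202), spoon2 (177,152) and fork2 (141,201). I'll triangulate these with w3 and the side view.

```bash
cat > m.py <<'E'
from h import *
import pickle
np.set_printoptions(precision=4,suppress=True)
o2,i2=pickle.load(open("w2.pkl","rb")); o3,i3=pickle.load(open("w3.pkl","rb")); o1,i1=pickle.load(open("w1.pkl","rb"))
A,B,S,W1=cam("wrist",o2),cam("wrist",o3),cam("side"),cam("wrist",o1)
E
python3 - <<'E'
from m import *
N=["fork2 end","fork2 tip","spoon2 end","spoon2 tip","knife end","knife tip","spoon1 end","spoon1 tip","fork1 end"]
a=[[141,201],[134,302],[177,152],[183,235],[228,202],[235,315],[267,168],[298,243],[308,216]]
b=[[226,214],[210,328],[270,159],[270,252],[323,217],[318,339],[374,179],[402,262],[413,233]]
s=[[293,310],[410,313],[245,293],[317,284],[282,264],[385,254],[252,248],[304,232],[284,231]]
X=tri(A,a,B,b); Y=tri(A,a,S,s)
for n,x,y,z in zip(N,X,Y,ray(A,a,.008)): print(n,x,y,z)
print("fork1 tip",tri(A,[[321,317]],S,[[363,215]]),ray(A,[[321,317]],.008))
print("mat corners w2",ray(A,[[98,114],[369,135],[336,327],[118,313]],.004))
print("w1 tray rim",ray(W1,[[193,116],[399,118],[383,312],[207,311]],.038))
print("w1 refs floor: knife,fork,spoon",ray(W1,[[214,177],[234,292],[278,178],[282,287],[334,201],[336,274]],.01))
print("dividers top",ray(W1,[[265,168],[265,310],[322,168],[319,310]],.034))
c=cv2.resize(i2[140:330,110:350,::-1],None,fx=3.2,fy=3.1,interpolation=2); cv2.imwrite("pics/c2.png",np.clip(c*1.6,0,255).astype(np.uint8))
E
```

```text
fork2 end [ 0.4683 -0.3685  0.0049] [ 0.4667 -0.3682  0.0056] [ 0.4676 -0.3672  0.008 ]
fork2 tip [ 0.641  -0.3976  0.0216] [ 0.6513 -0.4058  0.0051] [ 0.6495 -0.4043  0.008 ]
spoon2 end [ 0.3948 -0.309  -0.0049] [ 0.393  -0.3069  0.0016] [ 0.3929 -0.3049  0.008 ]
spoon2 tip [ 0.5245 -0.3091  0.0062] [ 0.5212 -0.3089  0.0069] [ 0.5239 -0.3086  0.008 ]
knife end [ 0.4722 -0.2363  0.0006] [ 0.4693 -0.2355  0.0042] [ 0.4687 -0.2348  0.008 ]
knife tip [ 0.6808 -0.2336  0.0007] [ 0.6752 -0.2334  0.0035] [ 0.6755 -0.2326  0.008 ]
spoon1 end [ 0.4162 -0.175   0.0101] [ 0.4174 -0.175   0.0066] [ 0.4159 -0.175   0.008 ]
spoon1 tip [ 0.5315 -0.1273  0.0199] [ 0.5353 -0.1265  0.0042] [ 0.5371 -0.1265  0.008 ]
fork1 end [ 0.4929 -0.1121  0.0061] [ 0.4933 -0.1115  0.0011] [ 0.491  -0.1121  0.008 ]
fork1 tip [[ 0.6783 -0.083   0.0077]] [[ 0.679  -0.0829  0.008 ]]
mat corners w2 [[ 0.3407 -0.4117  0.004 ]
 [ 0.3682 -0.0287  0.004 ]
 [ 0.7035 -0.0545  0.004 ]
 [ 0.6753 -0.4377  0.004 ]]
w1 tray rim [[0.341  0.0882 0.038 ]
 [0.3436 0.3563 0.038 ]
 [0.6458 0.3683 0.038 ]
 [0.6441 0.0841 0.038 ]]
w1 refs floor: knife,fork,spoon [[0.4292 0.1042 0.01  ]
 [0.6273 0.1247 0.01  ]
 [0.4307 0.1987 0.01  ]
 [0.6175 0.2054 0.01  ]
 [0.4664 0.2835 0.01  ]
 [0.5927 0.2941 0.01  ]]
dividers top [[0.4106 0.1807 0.034 ]
 [0.6451 0.1775 0.034 ]
 [0.4106 0.2596 0.034 ]
 [0.6451 0.2654 0.034 ]]
```

View pics/c2.png

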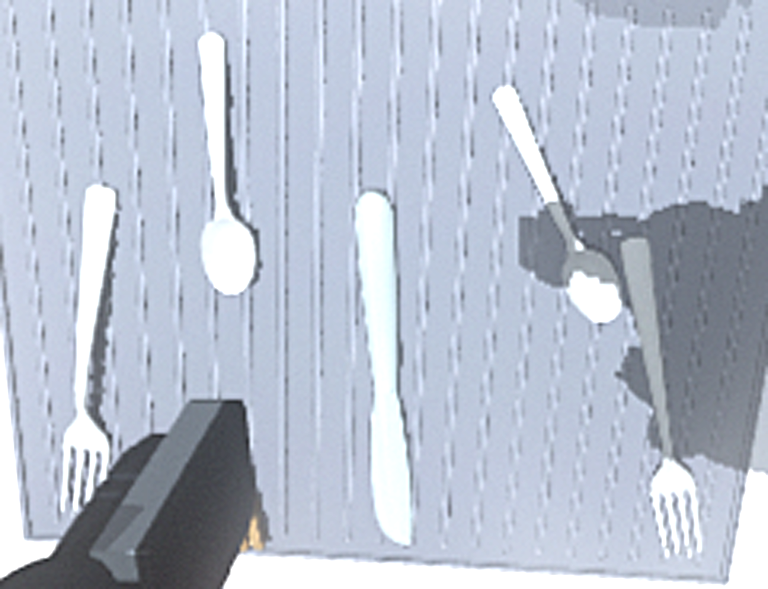

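The crop confirms that nothing overlaps: spoon bowl and fork end are a few mm apart. The heights agree with the text (mat top 4 mm). Ref y values put the bays at about 0.134, 0.222 and 0.310, with a bay centre x of about 0.53. Pick fork1 first: grip point (0.575, -0.099), yaw +8.8°.

>>> servo_tool(claw=0.6, force=40, moves=[[2.2,2.5,-2,0.05],[4.4,5,-4,0.1],[6.6,7.5,-6,0.15],[8.8,10,-8,0.15],[11,12.5,-10,0.15],[13.2,15,-12,0.15],[15.4,17.5,-14,0.15],[17.4,20.1,-16,0.15],[17.4,20.1,-18,0.15],[17.4,20.1,-21,0.15],[17.4,20.1,-22,0.15],[17.4,20.1,-22,0.15]])

```text
time: 4.02
ee_pos: [0.5732, -0.0984, 0.0392]
tcp_rot: [179.9, -0.2, -171.2]
wrist_force: [-0.3, -0.4, -0.1]
opening: 0.0344
grasp_force: 0.0
```

Run:
```python
from h import *
o=get_obs(); im=camera("wrist"); cv2.imwrite("pics/w4.png",im[:,:,::-1]); print(o["q"],o["ee_pos"],o["tcp_rot"],o["opening"])
```

```text
[-9.74129086e+00  1.01457669e+01 -5.48695863e+00  7.45960709e+01
  2.96127292e-03 -1.85753991e+01] [ 0.57324095 -0.09839616  0.03919786] [ 179.92430899   -0.21593404 -171.16575504] 0.03443749408282014
```

View pics/w4.png

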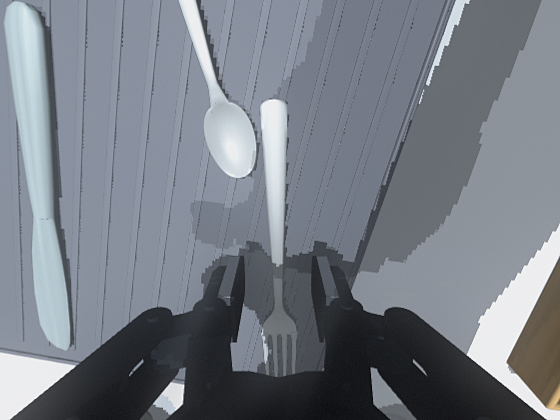

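Wrist view: the fork handle (278,250) is centred between the pads. The fingers straddle it with the right yaw, so descend and grip.

>>> servo_tool(moves=[[0,0,-1.5,0],[0,0,-3,0],[0,0,-3.2,0],[0,0,-3.2,0]])

```text
time: 4.4
ee_pos: [0.575, -0.1001, 0.0106]
tcp_rot: [-180.0, 0.0, -171.3]
wrist_force: [-0.2, 0.3, 0.6]
opening: 0.0342
grasp_force: 0.0
```

>>> servo_tool(claw=1, moves=[[0,0,0,0],[0,0,0,0],[0,0,0,0],[0,0,0,0],[0,0,0,0],[0,0,0,0]])

```text
time: 4.9
ee_pos: [0.5757, -0.1002, 0.0111]
tcp_rot: [-180.0, 0.1, -171.3]
wrist_force: [-1.8, 0.9, 7.1]
opening: 0.0072
grasp_force: 39.1
```

>>> servo_tool(moves=[[0,0,2,0],[0,0,4.5,0],[0,0,8,0],[-1,3.5,9,-0.05],[-2,7,9,-0.1],[-3,11,9,-0.15],[-4,15,9,-0.15],[-5,19,9,-0.15],[-5.5,23,9,-0.15],[-5.5,27,9,-0.15],[-5.5,31,9,-0.15],[-5.5,34,9,-0.15],[-5.5,34,9,-0.15],[-5.5,34,7,-0.15],[-5.5,34,5,-0.15],[-5.5,34,5,-0.15],[-5.5,34,5,-0.15]])

```text
time: 6.32
ee_pos: [0.5193, 0.2395, 0.0591]
tcp_rot: [-180.0, -0.1, -179.9]
wrist_force: [-0.5, 0.2, 0.3]
opening: 0.007
grasp_force: 39.8
```

Run:
```python
from h import *
o=get_obs(); im=camera("wrist"); cv2.imwrite("pics/w5.png",im[:,:,::-1]); s=camera("side"); cv2.imwrite("pics/s5.png",cv2.resize(s[120:210,190:350,::-1],None,fx=4,fy=4)); print(o["q"],o["ee_pos"],o["tcp_rot"],o["opening"],o["grasp_force"])
```

```text
[ 2.47578009e+01  8.20203217e+00 -5.45934119e+00  7.64391747e+01
 -2.58166850e-03  2.46438944e+01] [0.51927484 0.23946057 0.05905041] [-1.79955727e+02 -9.03132976e-02 -1.79886126e+02] 0.00701849842148253 39.843693748587725
```

View pics/w5.png

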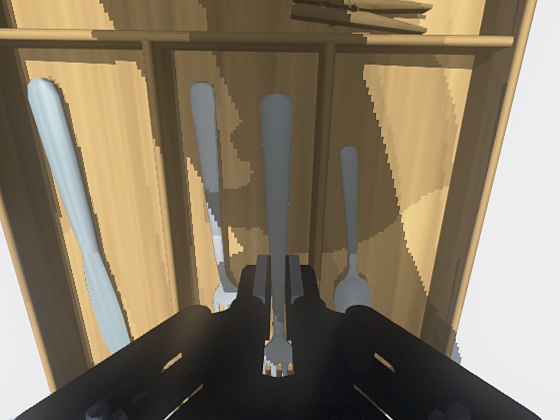

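Wrist view: the fork is held straight over the middle bay. Dividers run from (148,45) and (330,45), and the ref fork's handle end is at (200,90). I'll measure the bay more closely from here.

Run:
```python
from h import *
np.set_printoptions(precision=4,suppress=True)
C=cam("wrist")
print("div L,R near/far",ray(C,[[148,47],[166,240],[330,47],[315,235],[505,45]],.034))
print("ref fork end, mid",ray(C,[[201,88],[214,200]],.012))
print("knife ref, spoon ref",ray(C,[[42,85],[90,250],[349,150],[352,250]],.010))
print("held end",ray(C,[[277,97]],.06))
```

```text
div L,R near/far [[0.4144 0.1778 0.034 ]
 [0.517  0.1749 0.034 ]
 [0.4142 0.2658 0.034 ]
 [0.5135 0.2626 0.034 ]
 [0.4131 0.3501 0.034 ]]
ref fork end, mid [[0.4324 0.197  0.012 ]
 [0.4993 0.2001 0.012 ]]
knife ref, spoon ref [[0.431  0.1056 0.01  ]
 [0.536  0.1128 0.01  ]
 [0.4676 0.2842 0.01  ]
 [0.5355 0.2914 0.01  ]]
held end [[0.4371 0.2403 0.06  ]]
```

>>> servo_tool(moves=[[0,0,-1.5,0],[0,0,-3,0],[0,0,-4,0],[0,0,-4.7,0],[0,0,-4.7,0],[0,0,-4.7,0]])

```text
time: 6.92
ee_pos: [0.5201, 0.2399, 0.0129]
tcp_rot: [180.0, 0.0, -179.9]
wrist_force: [0.1, 0.4, 0.3]
opening: 0.0071
grasp_force: 39.9
```

>>> servo_tool(claw=0.84, moves=[[0,0,0,0],[0,0,0,0],[0,0,0,0]])

```text
time: 7.17
ee_pos: [0.5202, 0.2401, 0.013]
tcp_rot: [180.0, 0.1, -179.9]
wrist_force: [0.2, 0.2, -0.1]
opening: 0.0135
grasp_force: 0.0
```

>>> servo_tool(moves=[[0,0,2,0],[0,0,4.5,0],[0,0,4.5,0],[0,0,4.5,0]])

```text
time: 7.5
ee_pos: [0.5209, 0.2404, 0.0592]
tcp_rot: [179.9, 0.2, -179.9]
wrist_force: [-1.1, 0.6, -0.3]
opening: 0.0137
grasp_force: 0.0
```

Fork1 is laid in. To make room for the second fork, turn the shut fingers 90° so they're narrow across the bay, then nudge fork1 towards +y and the ref towards -y.

>>> servo_tool(claw=1, moves=[[0,-0.5,0,0.12],[0,-1,0,0.24],[0,-1.5,0,0.36],[0,-2,0,0.48],[0,-2,0,0.6],[0,-2,0,0.72],[0,-2,0,0.84],[0,-2,0,0.96],[0,-2,0,1.08],[0,-2,0,1.2],[0,-2,0,1.32],[0,-2,0,1.44],[0,-2,0,1.56],[0,-2,0,1.57],[0,-2,0,1.57],[0,-2,-2,1.57],[0,-2,-3,1.57],[0,-2,-3,1.57]])

```text
time: 9.0
ee_pos: [0.5182, 0.2192, 0.0244]
tcp_rot: [179.8, -0.1, -90.1]
wrist_force: [-0.3, -0.4, -0.5]
opening: 0.0002
grasp_force: 0.0
```

>>> servo_tool(moves=[[0,0,-0.5,0],[0,0,-1,0],[0,0,-1.5,0],[0,0,-1.8,0],[0,0,-1.8,0]])

```text
time: 9.42
ee_pos: [0.5195, 0.2198, 0.0086]
tcp_rot: [180.0, -0.0, -89.9]
wrist_force: [0.2, 0.8, -0.5]
opening: -0.0003
grasp_force: 0.0
```

>>> servo_tool(moves=[[0,0.3,0,0],[0,0.6,0,0],[0,0.9,0,0],[0,1.2,0,0],[0,1.2,0,0],[0,1.2,0,0]])

```text
time: 9.92
ee_pos: [0.5199, 0.2322, 0.0094]
tcp_rot: [-180.0, 0.0, -89.9]
wrist_force: [-0.8, -0.1, 0.2]
opening: 0.0002
grasp_force: 0.0
```

>>> servo_tool(moves=[[0,-0.6,0,0],[0,-1.2,0,0],[0,-1.5,0,0],[0,-1.8,0,0],[0,-2.1,0,0],[0,-2.4,0,0],[0,-2.4,0,0],[0,-2.4,0,0]])

```text
time: 10.58
ee_pos: [0.5199, 0.2077, 0.0093]
tcp_rot: [-180.0, 0.0, -89.9]
wrist_force: [-0.0, 0.5, -0.2]
opening: 0.0001
grasp_force: 0.0
```

>>> servo_tool(moves=[[0,0.5,0,0],[0,0.5,4,0],[0,0.5,8,0],[0,0.5,8,-0.12],[-3,0.5,12,-0.24],[-6,0.5,14,-0.36],[-9,0.5,14,-0.48],[-12,0.5,14,-0.6],[-12,0.5,14,-0.72],[-12,0.5,14,-0.84],[-12,0.5,14,-0.96],[-12,0.5,14,-1.08],[-12,0.5,14,-1.2],[-12,0.5,14,-1.32],[-12,0.5,14,-1.44],[-12,0.5,14,-1.57],[-12,0.5,14,-1.57],[-12,0.5,14,-1.57],[-12,0.5,14,-1.57]])

```text
time: 12.17
ee_pos: [0.3998, 0.2132, 0.1493]
tcp_rot: [180.0, 0.0, -179.6]
wrist_force: [-0.2, 0.1, -0.7]
opening: -0.0001
grasp_force: 0.0
```

Run:
```python
from h import *
import pickle
o=get_obs(); im=camera("wrist"); pickle.dump((o,im),open("w6.pkl","wb")); C=cam("wrist",o)
p=proj(C,[[.40,.08,.02],[.66,.37,.02]]).astype(int); print(p,o["ee_pos"])
cv2.imwrite("pics/w6.png",cv2.resize(im[:,:,::-1],None,fx=1.4,fy=1.4,interpolation=2))
```

```text
[[129 194]
 [409 408]] [0.3997871  0.21315894 0.14930591]
```

View pics/w6.png

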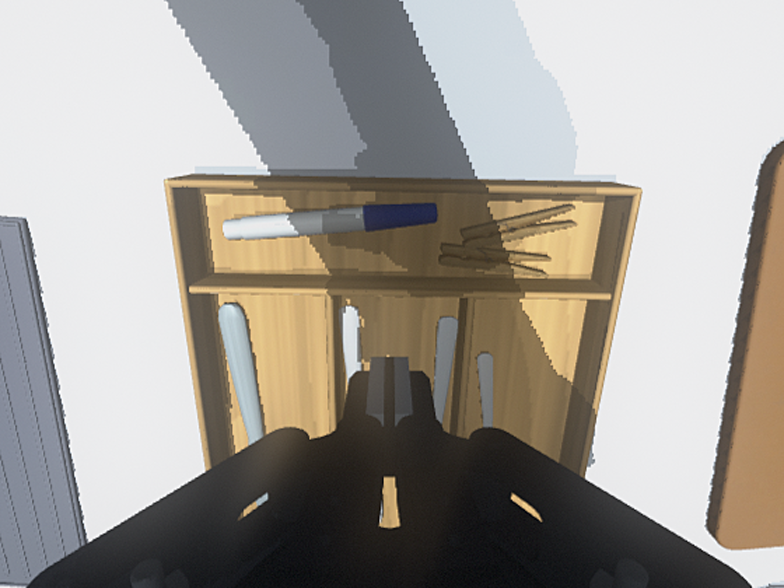

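The view shows the ref fork's handle now near the left divider (350,310) and fork1 near the right one (447,320), leaving a gap between them. Next is fork2, gripped at (0.549, -0.385) with yaw -11.5°.

>>> servo_tool(claw=0.6, moves=[[1,-3.8,0,-0.02],[2,-7.6,0,-0.04],[3,-11.4,0,-0.08],[4,-15.2,0,-0.12],[5,-19,0,-0.16],[6,-22.8,0,-0.2],[7,-26.6,0,-0.2],[8,-30.4,0,-0.2],[9,-34.2,0,-0.2],[10,-38,0,-0.2],[11,-42,0,-0.2],[12,-46,-1,-0.2],[13,-50,-3,-0.2],[14,-54,-5,-0.2],[14.9,-58,-7,-0.2],[14.9,-59.8,-9,-0.2],[14.9,-59.8,-11,-0.2],[14.9,-59.8,-11,-0.2],[14.9,-59.8,-11,-0.2]])

```text
time: 13.8
ee_pos: [0.548, -0.3845, 0.0381]
tcp_rot: [179.9, -0.2, 168.7]
wrist_force: [0.3, 1.1, 0.5]
opening: 0.0341
grasp_force: 0.0
```

Run:
```python
from h import *
import pickle
np.set_printoptions(precision=4,suppress=True)
o6,_=pickle.load(open("w6.pkl","rb")); C=cam("wrist",o6)
print("gap: ref,fork1 handles, dividers",ray(C,np.array([[350,310],[447,322],[352,350],[445,360]])/1.4,.012),ray(C,np.array([[337,300],[464,300],[191,290],[612,296]])/1.4,.034))
o=get_obs(); im=camera("wrist"); print(o["ee_pos"],o["tcp_rot"])
C=cam("wrist",o)
g=cv2.cvtColor(im,cv2.COLOR_RGB2GRAY); p=proj(C,[.549,-.385,.012])[0]; print(p)
for r in (180,200,220,240): print(r, g[r,230:330:4])
```

```text
gap: ref,fork1 handles, dividers [[0.4287 0.1879 0.012 ]
 [0.4371 0.2546 0.012 ]
 [0.4591 0.1887 0.012 ]
 [0.4664 0.2546 0.012 ]] [[0.4132 0.182  0.034 ]
 [0.4126 0.2612 0.034 ]
 [0.4073 0.0918 0.034 ]
 [0.4093 0.353  0.034 ]]
[ 0.548  -0.3845  0.0381] [179.9182  -0.1606 168.7315]
[275.2602 248.0086]
180 [129 131 129 130 130 131 131 131 128 127 220 222 221 211 184  70 128 127
 127 125 105 126 122 124 125]
200 [128 130 129 128 126 128 131 133 129 129 178 214 213 200 166  72 129 124
 126 125 126 125 129 124 123]
220 [133 129 129 127 126 126 127 129 113 126 129 196 202 189 129 128 124 123
 123 123 121 126 122 123 121]
240 [151 144 130 126 127 129  89  79  83  78 124 181 186 180  77 120 119 120
 121 120 120 116 107  62  63]
```

The handle is at column ~278, between the pads. Descend and grip.

>>> servo_tool(moves=[[0,0,-1.5,0],[0,0,-2.8,0],[0,0,-2.8,0],[0,0,-2.8,0]])

```text
time: 14.18
ee_pos: [0.5489, -0.3843, 0.0117]
tcp_rot: [180.0, -0.0, 168.7]
wrist_force: [0.3, 0.6, 0.1]
opening: 0.0342
grasp_force: 0.0
```

>>> servo_tool(claw=1, moves=[[0,0,0,0],[0,0,0,0],[0,0,0,0],[0,0,0,0],[0,0,0,0],[0,0,0,0]])

```text
time: 14.68
ee_pos: [0.5494, -0.3853, 0.0125]
tcp_rot: [-180.0, 0.1, 168.7]
wrist_force: [-0.0, 1.9, 6.0]
opening: 0.007
grasp_force: 39.4
```

>>> servo_tool(moves=[[0,0,2,0],[0,0,4.5,0],[0,0,8,0],[0,2,11,0.1],[0,5,12,0.22],[0,9,12,0.34],[0,13,12,0.46],[0,17,12,0.58],[0,21,12,0.7],[0,25,12,0.82],[0,29,12,0.94],[0,32,12,1.06],[0,35,12,1.18],[0,38,12,1.3],[0,41,12,1.42],[0,44,12,1.54],[0,47,12,1.66],[0,50,12,1.78],[0,53,12,1.9],[0,55,12,2.02]])

```text
time: 16.35
ee_pos: [0.5486, 0.1673, 0.1314]
tcp_rot: [-180.0, 0.0, -75.2]
wrist_force: [0.4, 0.4, -0.7]
opening: 0.0068
grasp_force: 39.5
```

>>> servo_tool(moves=[[0,1,0,0.12],[0,2,0,0.24],[0,3,0,0.36],[-0.3,4,0,0.48],[-0.6,5,0,0.6],[-0.6,5.65,0,0.72],[-0.6,5.65,0,0.84],[-0.6,5.65,0,0.96],[-0.6,5.65,0,1.08],[-0.6,5.65,0,1.2],[-0.6,5.65,0,1.3],[-0.6,5.65,-2,1.32],[-0.6,5.65,-4,1.32],[-0.6,5.65,-7,1.32],[-0.6,5.65,-7,1.32],[-0.6,5.65,-7,1.32]])

```text
time: 17.68
ee_pos: [0.5418, 0.2209, 0.0603]
tcp_rot: [179.9, 0.2, 0.0]
wrist_force: [0.5, -0.0, 0.4]
opening: 0.0069
grasp_force: 39.5
```

Run:
```python
from h import *
o=get_obs(); print(o["q"],o["ee_pos"],o["tcp_rot"],o["opening"],o["grasp_force"])
```

```text
[ 2.21833843e+01  1.00431695e+01 -3.23656974e+00  7.69020838e+01
 -4.97033346e-03 -1.57845388e+02] [0.54181761 0.2209017  0.06032825] [1.79926830e+02 1.66524575e-01 2.86736255e-02] 0.006922813442710102 39.48447849601507
```

>>> servo_tool(moves=[[0,0,-1.5,0],[0,0,-3,0],[0,0,-4,0],[0,0,-4.7,0],[0,0,-4.7,0],[0,0,-4.7,0]])

```text
time: 18.18
ee_pos: [0.5432, 0.2216, 0.0152]
tcp_rot: [-180.0, -0.0, 0.0]
wrist_force: [0.6, 0.5, 0.1]
opening: 0.007
grasp_force: 39.6
```

>>> servo_tool(claw=0.84, moves=[[0,0,0,0],[0,0,0,0],[0,0,0,0]])

```text
time: 18.43
ee_pos: [0.5431, 0.2215, 0.015]
tcp_rot: [-180.0, -0.0, 0.0]
wrist_force: [-0.9, 0.3, -0.8]
opening: 0.0141
grasp_force: 0.0
```

>>> servo_tool(moves=[[0,0,2,0],[0,0,4.5,0],[0,0,8,0],[0,0,11,0],[0,0,11,0],[0,0,11,0]])

```text
time: 18.93
ee_pos: [0.5439, 0.2219, 0.1267]
tcp_rot: [-179.9, -0.2, 0.0]
wrist_force: [-0.4, -0.2, -0.5]
opening: 0.0136
grasp_force: 0.0
```

Both forks are in. Next is the knife, gripped at (0.547, -0.2345), turning back to yaw 180.

>>> servo_tool(claw=0.52, moves=[[0,-2,0,-0.12],[0,-4,0,-0.24],[0,-6,0,-0.36],[0,-8,0,-0.48],[0,-10,0,-0.6],[0,-12,0,-0.72],[0,-14,0,-0.84],[0,-16,0,-0.96],[0,-18,0,-1.08],[0,-20,0,-1.2],[0,-22,0,-1.32],[0,-24,0,-1.44],[0,-26,0,-1.56],[0,-28,0,-1.68],[0,-30,0,-1.8],[0,-32,0,-1.92],[0,-34,0,-2.04],[0,-36,0,-2.16],[0,-38,0,-2.28],[0,-40,0,-2.4]])

```text
time: 20.6
ee_pos: [0.5421, -0.1794, 0.1228]
tcp_rot: [179.9, -0.1, -137.8]
wrist_force: [-0.4, 0.2, -0.6]
opening: 0.041
grasp_force: 0.0
```

>>> servo_tool(moves=[[0,-2,-1,-0.12],[0,-4,-2,-0.24],[0.3,-5.6,-4,-0.36],[0.3,-5.6,-6,-0.48],[0.3,-5.6,-7,-0.6],[0.3,-5.6,-8,-0.72],[0.3,-5.6,-8.7,-0.73],[0.3,-5.6,-8.7,-0.73],[0.3,-5.6,-8.7,-0.73]])

```text
time: 21.35
ee_pos: [0.5454, -0.2343, 0.0366]
tcp_rot: [180.0, -0.1, -179.1]
wrist_force: [0.2, 0.6, 0.6]
opening: 0.0411
grasp_force: 0.0
```

Run:
```python
from h import *
o=get_obs(); im=camera("wrist"); print(o["ee_pos"],o["tcp_rot"],o["opening"])
g=cv2.cvtColor(im,cv2.COLOR_RGB2GRAY)
for r in (160,190,220,245): print(r, g[r,230:340:4])
C=cam("wrist",o);print(proj(C,[[.547,-.2345,.012],[.5,-.2345,.012]]))
cv2.imwrite("pics/w7.png",im[:,:,::-1])
```

```text
[ 0.54536772 -0.23434809  0.03663442] [ 1.79968188e+02 -7.25443700e-02 -1.79079163e+02] 0.041112019813379815
160 [168 169 149 148 148 158 167 184 193 217 212 207 200 187 174 138 145 145
 146 145 144 151 132 144 145 142 143 142]
190 [168 166 170 145 127 155 146 174 193 207 200 197 191 183 163 142 146 143
 145 145 150 124 145 143 144 145 143 147]
220 [146 145 145 144 155 159 146 121 189 200 197 195 187 179 148 146 143 143
 146 148 113 143 143 141 142 145 148 147]
245 [164 145 144  96  88  90  94 145 179 190 192 189 182 173  84 142 143 144
 149 124 141 141 147  80  80  82  79 142]
[[275.79638033 249.62587854]
 [277.08945487 171.30022329]]
```

The knife (columns 258–286) lies between the pads. Descend.

>>> servo_tool(moves=[[0,0,-1.5,0],[0,0,-2.8,0],[0,0,-3.2,0],[0,0,-3.2,0],[0,0,-3.2,0]])

```text
time: 21.82
ee_pos: [0.5457, -0.2345, 0.0053]
tcp_rot: [180.0, -0.0, -179.3]
wrist_force: [0.2, 0.3, 0.7]
opening: 0.0411
grasp_force: 0.0
```

>>> servo_tool(claw=1, moves=[[0,0,0,0],[0,0,0,0],[0,0,0,0],[0,0,0,0],[0,0,0,0],[0,0,0,0]])

```text
time: 22.32
ee_pos: [0.5464, -0.2348, 0.0063]
tcp_rot: [-180.0, 0.1, -179.3]
wrist_force: [-1.0, 0.3, 6.0]
opening: 0.0165
grasp_force: 39.7
```

>>> servo_tool(moves=[[0,0,2,0],[0,0,4.5,0],[0,0,8,0],[-1,3.5,9,-0.01],[-2,7,9,-0.01],[-3,11,9,-0.01],[-4,15,9,-0.01],[-4,19,9,-0.01],[-4,23,9,-0.01],[-4,27,9,-0.01],[-4,31,9,-0.01],[-4,35,9,-0.01],[-4,38.3,9,-0.01],[-4,38.3,9,-0.01],[-4,38.3,7,-0.01],[-4,38.3,5.5,-0.01],[-4,38.3,5.5,-0.01],[-4,38.3,5.5,-0.01]])

```text
time: 23.82
ee_pos: [0.5052, 0.148, 0.0598]
tcp_rot: [-180.0, -0.1, -179.9]
wrist_force: [1.4, -0.6, -0.5]
opening: 0.0168
grasp_force: 39.3
```

Run:
```python
from h import *
o=get_obs(); im=camera("wrist"); print(o["ee_pos"],o["tcp_rot"],o["opening"],o["grasp_force"])
cv2.imwrite("pics/w8.png",cv2.resize(im[:,:,::-1],None,fx=1.4,fy=1.4,interpolation=2))
C=cam("wrist",o); np.set_printoptions(precision=1,suppress=True); print(1.4*proj(C,[[.42,.1485,.012],[.5,.1485,.012],[.42,.176,.034],[.42,.0918,.034]]))
```

```text
[0.50517636 0.14804521 0.05975509] [-1.79965965e+02 -1.04136257e-01 -1.79880609e+02] 0.016831397235168626 39.32592809200287
[[388.3 131.2]
 [387.9 313.7]
 [464.7 130.6]
 [230.4 129.9]]
```

View pics/w8.png

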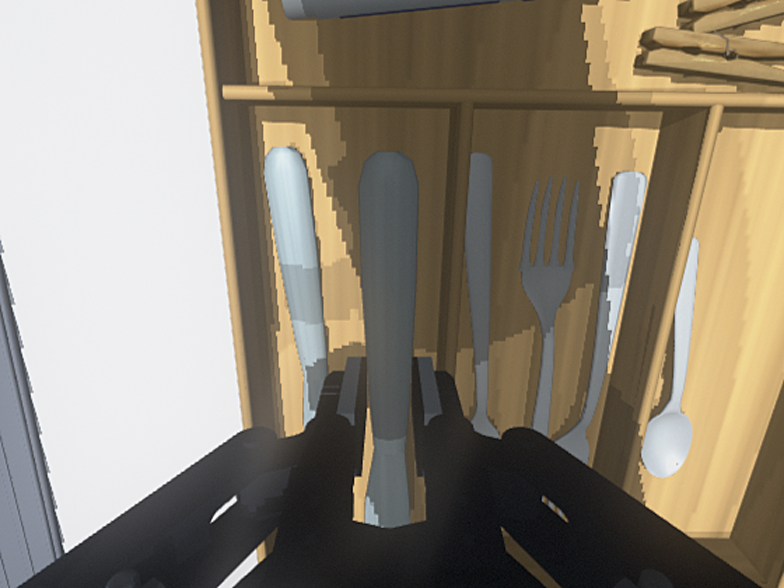

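The view shows the three forks side by side and flat in the middle bay, with the held knife over its bay, clear of the ref knife (edge near (328,390)). Lower and release.

>>> servo_tool(moves=[[0,0,-1.5,0],[0,0,-3,0],[0,0,-4.2,0],[0,0,-5.3,0],[0,0,-5.3,0],[0,0,-5.3,0]])

```text
time: 24.37
ee_pos: [0.5058, 0.1483, 0.0074]
tcp_rot: [-180.0, -0.0, -179.9]
wrist_force: [-0.9, -0.5, -0.5]
opening: 0.0165
grasp_force: 41.3
```

>>> servo_tool(claw=0.75, moves=[[0,0,0,0],[0,0,0,0],[0,0,0,0]])

```text
time: 24.62
ee_pos: [0.5059, 0.1476, 0.0077]
tcp_rot: [-179.9, 0.0, -179.9]
wrist_force: [-0.3, -5.9, -2.5]
opening: 0.021
grasp_force: 2.7
```

>>> servo_tool(moves=[[0,0,2,0],[0,0,4.5,0],[0,0,8,0],[0,0,8,0],[0,0,8,0]])

```text
time: 25.03
ee_pos: [0.5075, 0.149, 0.0904]
tcp_rot: [179.9, 0.3, -179.9]
wrist_force: [-0.1, 1.2, -0.2]
opening: 0.0214
grasp_force: 0.0
```

The knife is in. Next is spoon1, gripped at (0.467, -0.1545) with yaw 21.8°.

>>> servo_tool(claw=0.6, moves=[[-0.5,-3.5,0,0.05],[-1,-7,0,0.1],[-1.5,-11,0,0.15],[-2,-15,0,0.2],[-2.5,-19,0,0.25],[-3,-23,0,0.3],[-3.5,-27,0,0.38],[-4,-30.3,0,0.38],[-4,-30.3,-2,0.38],[-4,-30.3,-5,0.38],[-4,-30.3,-5,0.38],[-4,-30.3,-5,0.38]])

```text
time: 26.03
ee_pos: [0.4644, -0.1541, 0.036]
tcp_rot: [179.9, -0.2, -158.1]
wrist_force: [0.3, -0.6, 0.8]
opening: 0.0342
grasp_force: 0.0
```

Run:
```python
from h import *
o=get_obs(); im=camera("wrist"); print(o["ee_pos"],o["tcp_rot"],o["opening"])
g=cv2.cvtColor(im,cv2.COLOR_RGB2GRAY)
for r in (150,180,210,235): print(r, g[r,230:340:4])
cv2.imwrite("pics/w9.png",im[:,:,::-1])
```

```text
[ 0.46443535 -0.15414452  0.03602213] [ 1.79854837e+02 -1.57348740e-01 -1.58110456e+02] 0.03418038403661354
150 [143 144 142 137 162 152 144 144 143 143 143 145 113 137 106 124 124 122
 123 122 122 135 128 120 121 122 120 121]
180 [165 156 141 143 145 144 142 144 146 199 227 227 221 188 129 124 124 133
 131 121 121 122 123 120 121 123 129 125]
210 [142 141 123 124 125 142 132 126 128 117 202 208 202 148 131 124 123 121
 123 122 123 116 126 121 120 119 120 119]
235 [120 122 135 131 122 122 123 123 124 124 172 187 187 114 122 122 119 121
 131 122 121 121 120 120 119 120 124 120]
```

>>> servo_tool(moves=[[0,0,-1.5,0],[0,0,-2.7,0],[0,0,-3.0,0],[0,0,-3.0,0],[0,0,-3.0,0]])

```text
time: 26.5
ee_pos: [0.4661, -0.1544, 0.0079]
tcp_rot: [-180.0, 0.0, -158.1]
wrist_force: [1.0, 0.2, -0.2]
opening: 0.034
grasp_force: 0.0
```

>>> servo_tool(claw=1, moves=[[0,0,0,0],[0,0,0,0],[0,0,0,0],[0,0,0,0],[0,0,0,0],[0,0,0,0]])

```text
time: 27.0
ee_pos: [0.4662, -0.1546, 0.008]
tcp_rot: [-180.0, 0.1, -158.1]
wrist_force: [-1.3, 1.4, 5.9]
opening: 0.0067
grasp_force: 40.1
```

>>> servo_tool(moves=[[0,0,2,0],[0,0,5,0],[0.5,3.5,9,-0.1],[1,7,9,-0.2],[1.5,11,9,-0.3],[2,15,9,-0.38],[2.5,19,9,-0.38],[3,23,9,-0.38],[3.5,27,9,-0.38],[4,31,9,-0.38],[4.5,35,9,-0.38],[5,39,9,-0.38],[5.4,43,9,-0.38],[5.4,46,9,-0.38],[5.4,47.9,9,-0.38],[5.4,47.9,7,-0.38],[5.4,47.9,5,-0.38],[5.4,47.9,5,-0.38],[5.4,47.9,5,-0.38]])

```text
time: 28.58
ee_pos: [0.5191, 0.3239, 0.0563]
tcp_rot: [-179.9, -0.1, -179.9]
wrist_force: [0.8, 0.3, -0.2]
opening: 0.0069
grasp_force: 39.5
```

Run:
```python
from h import *
o=get_obs(); im=camera("wrist"); print(o["ee_pos"],o["tcp_rot"],o["opening"],o["grasp_force"])
cv2.imwrite("pics/w10.png",cv2.resize(im[:,:,::-1],None,fx=1.4,fy=1.4,interpolation=2))
C=cam("wrist",o); np.set_printoptions(precision=1,suppress=True); print(1.4*proj(C,[[.45,.28,.034],[.45,.30,.034],[.45,.28,.01],[.45,.30,.01],[.51,.28,.01],[.51,.30,.01]]))
```

```text
[0.51911087 0.32392115 0.05634867] [-1.79915898e+02 -1.22050871e-01 -1.79871486e+02] 0.006929327956316371 39.4732741266489
[[266.2 176.8]
 [321.1 177. ]
 [281.5 171.9]
 [329.7 172.1]
 [291.4 306.6]
 [334.9 306.8]]
```

View pics/w10.png

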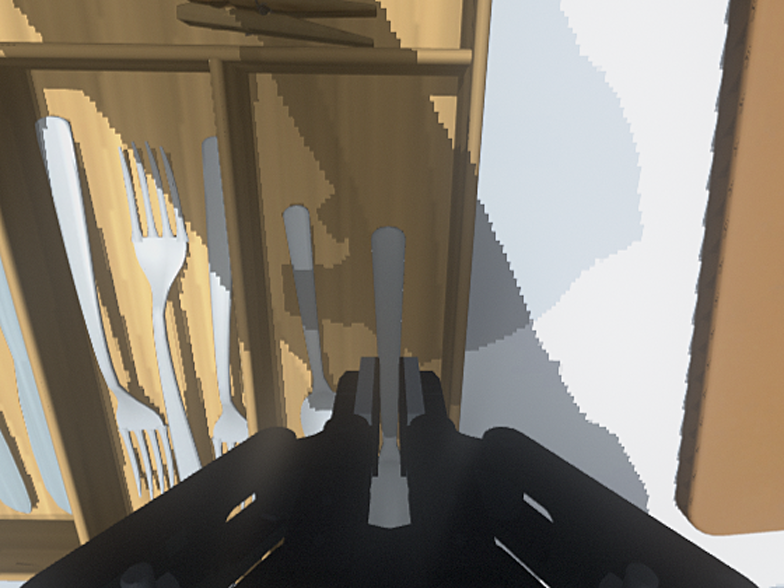

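The view shows spoon1 straight over the right bay, with ref spoon to its left (handle at (305,290)) and clear space to the wall. Lower and release.

>>> servo_tool(moves=[[0,0,-1.5,0],[0,0,-3,0],[0,0,-4,0],[0,0,-4.8,0],[0,0,-4.8,0],[0,0,-4.8,0]])

```text
time: 29.13
ee_pos: [0.52, 0.3244, 0.0099]
tcp_rot: [180.0, 0.0, -179.9]
wrist_force: [0.0, 0.1, 0.7]
opening: 0.0068
grasp_force: 39.5
```

>>> servo_tool(claw=0.85, moves=[[0,0,0,0],[0,0,0,0],[0,0,0,0]])

```text
time: 29.38
ee_pos: [0.5201, 0.3246, 0.01]
tcp_rot: [180.0, 0.0, -179.9]
wrist_force: [0.4, -0.1, -0.2]
opening: 0.0127
grasp_force: 0.0
```

>>> servo_tool(moves=[[0,0,2,0],[0,0,4.5,0],[0,0,5,0],[0,0,5,0]])

```text
time: 29.72
ee_pos: [0.5211, 0.3252, 0.0619]
tcp_rot: [179.9, 0.2, -179.9]
wrist_force: [-0.4, -0.8, -0.3]
opening: 0.0129
grasp_force: 0.0
```

Insert the turned shut fingers where the gap is wider, near the handle ends at x≈0.475. Slide them along, then push both ways.

>>> servo_tool(claw=1, moves=[[-0.5,-0.5,0,0.12],[-1,-1,0,0.24],[-1.5,-1.5,0,0.36],[-2,-2,0,0.48],[-2.5,-2,0,0.6],[-3,-2,0,0.72],[-3.5,-2,0,0.84],[-4,-2,0,0.96],[-4.6,-2,0,1.08],[-4.6,-2,0,1.2],[-4.6,-2,0,1.32],[-4.6,-2,0,1.44],[-4.6,-2,0,1.56],[-4.6,-2,0,1.57],[-4.6,-2,0,1.57],[-4.6,-2,-2,1.57],[-4.6,-2,-3.5,1.57],[-4.6,-2,-3.5,1.57]])

```text
time: 31.22
ee_pos: [0.4722, 0.3034, 0.0209]
tcp_rot: [179.8, -0.1, -90.1]
wrist_force: [-1.6, 0.0, -0.8]
opening: -0.0002
grasp_force: 0.0
```

>>> servo_tool(moves=[[0,0,-0.5,0],[0,0,-1,0],[0,0,-1.5,0],[0,0,-1.9,0],[0,0,-1.9,0],[0,0,-1.9,0]])

```text
time: 31.72
ee_pos: [0.4738, 0.3044, 0.0053]
tcp_rot: [180.0, -0.0, -89.9]
wrist_force: [-0.1, 0.0, -0.1]
opening: 0.0002
grasp_force: 0.0
```

>>> servo_tool(moves=[[1,0.1,0.2,0],[2,0.2,0.2,0],[3,0.3,0.2,0],[4,0.4,0.2,0],[5,0.4,0.2,0],[5,0.4,0.2,0],[5,0.7,0.2,0],[5,1,0.2,0],[5,1.3,0.2,0],[5,1.6,0.2,0],[5,1.6,0.2,0],[5,1.6,0.2,0]])

```text
time: 32.72
ee_pos: [0.5236, 0.3207, 0.0073]
tcp_rot: [-180.0, 0.0, -89.9]
wrist_force: [0.1, -0.1, 0.4]
opening: 0.0
grasp_force: 0.0
```

>>> servo_tool(moves=[[0,-0.5,0,0],[0,-1,0,0],[0,-1.4,0,0],[0,-1.7,0,0],[0,-2,0,0],[0,-2.3,0,0],[0,-2.3,0,0],[0,-2.3,0,0]])

```text
time: 33.38
ee_pos: [0.5239, 0.2972, 0.0073]
tcp_rot: [-180.0, 0.0, -89.9]
wrist_force: [0.7, -0.4, 0.6]
opening: 0.0003
grasp_force: 0.0
```

>>> servo_tool(moves=[[0,0.5,0,0],[0,0.5,4,0],[0,0.5,8,0],[0,0.5,8,-0.12],[-3,0.5,12,-0.24],[-6,0.5,14,-0.36],[-9,0.5,14,-0.48],[-12,0.5,14,-0.6],[-12,0.5,14,-0.72],[-12,0.5,14,-0.84],[-12,0.5,14,-0.96],[-12,0.5,14,-1.08],[-12,0.5,14,-1.2],[-12,0.5,14,-1.32],[-12,0.5,14,-1.44],[-12,0.5,14,-1.57],[-12,0.5,14,-1.57],[-12,0.5,14,-1.57]])

```text
time: 34.88
ee_pos: [0.4038, 0.3028, 0.1474]
tcp_rot: [180.0, 0.0, -179.7]
wrist_force: [0.2, 0.0, 0.8]
opening: 0.0001
grasp_force: 0.0
```

Run:
```python
from h import *
np.set_printoptions(precision=4,suppress=True)
o=get_obs(); im=camera("wrist"); C=cam("wrist",o); print(o["ee_pos"],o["tcp_rot"])
# rectified ortho brightness profile across the spoon bay at z=.012
g=cv2.cvtColor(im,cv2.COLOR_RGB2HSV)
for x in (.475,.485,.495):
    ys=np.arange(.262,.356,.002); p=proj(C,np.c_[np.full_like(ys,x),ys,np.full_like(ys,.012)]).round().astype(int)
    print(x,[int(v) for v in g[p[:,1],p[:,0],1]])
```

```text
[0.4038 0.3028 0.1474] [ 179.9927    0.0048 -179.6604]
0.475 [102, 96, 74, 70, 32, 17, 10, 9, 9, 28, 111, 104, 103, 101, 46, 23, 20, 21, 21, 30, 54, 58, 55, 10, 7, 7, 10, 10, 102, 100, 102, 99, 105, 102, 102, 104, 96, 102, 92, 21, 17, 14, 14, 24, 72, 64, 65]
0.485 [102, 78, 74, 79, 126, 18, 12, 37, 53, 43, 45, 48, 42, 47, 17, 9, 21, 18, 12, 29, 48, 53, 61, 10, 3, 3, 3, 3, 7, 36, 43, 31, 38, 45, 28, 20, 104, 101, 90, 16, 14, 12, 18, 42, 93, 67, 65]
0.495 [103, 88, 70, 78, 95, 119, 3, 44, 46, 46, 42, 44, 41, 34, 12, 18, 18, 16, 12, 36, 43, 48, 50, 38, 7, 7, 3, 3, 7, 12, 28, 31, 39, 17, 37, 17, 14, 107, 19, 16, 16, 19, 42, 94, 66, 66, 57]
```

Ref spoon's handle is now at y≈0.275 and spoon1's at ≈0.342, a good gap centred near 0.309. Next is spoon2 at (0.448, -0.307).

>>> servo_tool(claw=0.6, moves=[[0.3,-4,0,-0.03],[0.6,-8,0,-0.03],[0.9,-12,0,-0.03],[1.2,-16,0,-0.03],[1.5,-20,0,-0.03],[1.8,-24,0,-0.03],[2.1,-28,0,-0.03],[2.4,-32,0,-0.03],[2.7,-36,0,-0.03],[3,-40,0,-0.03],[3.3,-44,0,-0.03],[3.6,-48,-1,-0.03],[4,-52,-3,-0.03],[4.4,-56,-5,-0.03],[4.4,-59,-7,-0.03],[4.4,-61,-9,-0.03],[4.4,-61,-11,-0.03],[4.4,-61,-11,-0.03],[4.4,-61,-11,-0.03]])

```text
time: 36.52
ee_pos: [0.4471, -0.3071, 0.0366]
tcp_rot: [179.9, -0.1, 178.5]
wrist_force: [-0.5, -0.3, 1.3]
opening: 0.0343
grasp_force: 0.0
```

Run:
```python
from h import *
o=get_obs(); im=camera("wrist"); print(o["ee_pos"],o["tcp_rot"],o["opening"])
g=cv2.cvtColor(im,cv2.COLOR_RGB2GRAY)
for r in (150,180,210,235): print(r, g[r,230:340:4])
```

```text
[ 0.44714935 -0.307099    0.0365986 ] [ 1.79916182e+02 -1.14364728e-01  1.78517098e+02] 0.034289519291355076
150 [146 144 102 127 126 127 127 125 126 130 184 244 151 125 126 126 109 134
  65 125 126 124 127 125 110 128 104 124]
180 [128 140 112 130 128 128 129 128 138 203 227 225 213 163 129 126 139 133
 126 126 125 125 125 127 130 110 125 123]
210 [126 138 112 128 128 127 125 128 140 126 208 206 196  81 128  99 131 123
 123 123 123 125 123 131 134 124 123 122]
235 [123 133 120 125 122 123 126 125 131 103 184 186 178  65 124 132 133 125
 123 121 121 121 127 124 123 119 120 122]
```

>>> servo_tool(moves=[[0,0,-1.5,0],[0,0,-2.7,0],[0,0,-3.0,0],[0,0,-3.0,0],[0,0,-3.0,0]])

```text
time: 36.98
ee_pos: [0.4481, -0.3074, 0.008]
tcp_rot: [-180.0, 0.0, 178.5]
wrist_force: [-0.2, 0.0, -0.4]
opening: 0.0345
grasp_force: 0.0
```

>>> servo_tool(claw=1, moves=[[0,0,0,0],[0,0,0,0],[0,0,0,0],[0,0,0,0],[0,0,0,0],[0,0,0,0]])

```text
time: 37.48
ee_pos: [0.4482, -0.3078, 0.0081]
tcp_rot: [-180.0, 0.1, 178.4]
wrist_force: [-1.3, 1.0, 5.5]
opening: 0.0067
grasp_force: 40.0
```

>>> servo_tool(moves=[[0,0,2,0],[0,0,5,0],[0,0,9,0],[0.5,3,11,0.12],[1,6,11,0.24],[1.5,9,11,0.36],[2,12,11,0.48],[2.5,15,11,0.6],[3,18,11,0.72],[3.5,21,11,0.84],[4,24,11,0.96],[4.5,27,11,1.08],[5,30,11,1.2],[5.5,33,11,1.32],[6,36,11,1.44],[6.5,39,11,1.56],[7,42,11,1.68],[7.5,45,11,1.8],[7.7,48,11,1.92],[7.7,51,11,2.04]])

```text
time: 39.15
ee_pos: [0.5249, 0.2039, 0.117]
tcp_rot: [180.0, -0.0, -64.4]
wrist_force: [0.7, -0.5, 0.8]
opening: 0.007
grasp_force: 39.4
```

>>> servo_tool(moves=[[0,2,0,0.12],[0,4,0,0.24],[0,6,0,0.36],[0,8,0,0.48],[0,10,0,0.6],[0,10.7,0,0.72],[0,10.7,0,0.84],[0,10.7,0,0.96],[0,10.7,0,1.08],[0,10.7,-2,1.13],[0,10.7,-4,1.13],[0,10.7,-6,1.13],[0,10.7,-6,1.13],[0,10.7,-6,1.13],[0,10.7,-6,1.13]])

```text
time: 40.4
ee_pos: [0.5252, 0.3096, 0.0584]
tcp_rot: [-180.0, -0.0, 0.0]
wrist_force: [0.7, 1.1, -0.0]
opening: 0.0066
grasp_force: 39.4
```

Run:
```python
from h import *
o=get_obs(); print(o["q"],o["ee_pos"],o["tcp_rot"],o["opening"],o["grasp_force"])
```

```text
[ 3.05175710e+01  1.31541753e+01  1.73180213e-01  7.69676858e+01
 -2.03423693e-03 -1.49513571e+02] [0.52519254 0.30956729 0.05841779] [-1.79975717e+02 -4.52562444e-02  3.11316507e-02] 0.006552544862996549 39.355722069740295
```

>>> servo_tool(moves=[[0,0,-1.5,0],[0,0,-3,0],[0,0,-4,0],[0,0,-5,0],[0,0,-5,0],[0,0,-5,0]])

```text
time: 40.9
ee_pos: [0.5252, 0.3097, 0.0079]
tcp_rot: [-180.0, -0.0, 0.0]
wrist_force: [-0.1, -0.1, 0.4]
opening: 0.0072
grasp_force: 40.3
```

>>> servo_tool(claw=0.85, moves=[[0,0,0,0],[0,0,0,0],[0,0,0,0]])

```text
time: 41.15
ee_pos: [0.525, 0.3095, 0.0076]
tcp_rot: [-180.0, -0.0, 0.0]
wrist_force: [-0.3, -0.7, -0.2]
opening: 0.0126
grasp_force: 0.0
```

>>> servo_tool(moves=[[0,0,2,0],[0,0,4.5,0],[0,0,8,0],[-2,-2,11,-0.12],[-4,-5,14,-0.24],[-6,-8,17,-0.36],[-9,-8,20,-0.48],[-12,-8,22,-0.6],[-15,-8,24,-0.72],[-15,-8,24,-0.84],[-15,-8,24,-0.96],[-15,-8,24,-1.08],[-15,-8,24,-1.2],[-15,-8,24,-1.32],[-15,-8,24,-1.44],[-15,-8,24,-1.56],[-15,-8,24,-1.68],[-15,-8,24,-1.8],[-15,-8,24,-1.92],[-15,-8,24,-2.04]])

```text
time: 42.82
ee_pos: [0.3748, 0.2294, 0.2475]
tcp_rot: [-180.0, 0.0, -117.2]
wrist_force: [-0.4, -0.3, 0.7]
opening: 0.0127
grasp_force: 0.0
```

>>> servo_tool(claw=0, moves=[[0,0,0,-0.12],[0,0,0,-0.24],[0,0,0,-0.36],[0,0,0,-0.48],[0,0,0,-0.6],[0,0,0,-0.72],[0,0,0,-0.84],[0,0,0,-0.96],[0,0,0,-1.08],[0,0,0,-1.1],[0,0,0,-1.1],[0,0,0,-1.1]])

```text
time: 43.82
ee_pos: [0.3748, 0.2294, 0.2474]
tcp_rot: [180.0, 0.0, -179.7]
wrist_force: [0.5, -0.4, 0.1]
opening: 0.0856
grasp_force: 0.0
```

Run:
```python
from h import *
o=get_obs(); im=camera("wrist"); C=cam("wrist",o); print(o["ee_pos"],o["tcp_rot"],o["time"])
p=proj(C,[[.33,.07,.03],[.68,.38,.03]]).astype(int); print(p)
a,b=np.clip(p.min(0),0,None),p.max(0); c=im[a[1]:b[1],a[0]:b[0],::-1]; s=min(780/c.shape[1],590/c.shape[0])
cv2.imwrite("pics/f.png",cv2.resize(c,None,fx=s,fy=s,interpolation=cv2.INTER_CUBIC))
```

```text
[0.37482878 0.2293998  0.24742884] [ 1.79993305e+02  1.33674122e-02 -1.79666736e+02] 43.8167
[[134 132]
 [377 375]]
```

View pics/f.png

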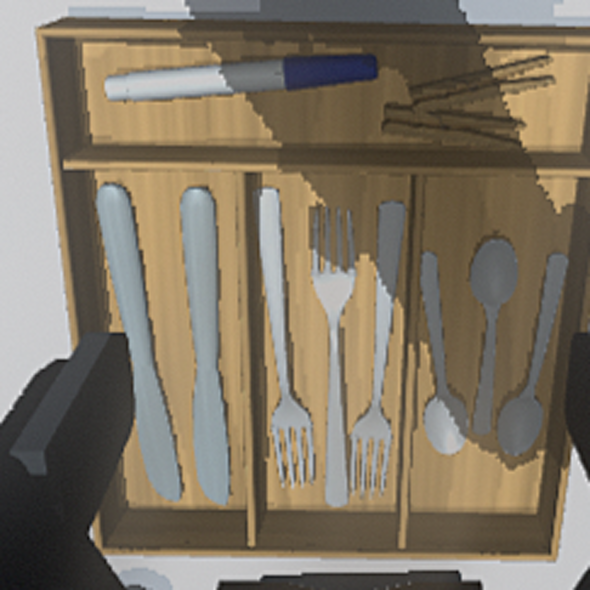

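The final view shows two knives (left), three forks (middle) and three spoons (right). All lie flat and separate within their bays, with nothing across a divider.

```bash
python3 -c "
from workcell import *
print(job_done())"
```

```text
the job is handed in; nothing more can be done
None
```

Both forks, the knife and both teaspoons are lying flat in their own bays beside the pieces already there, and the job is handed in at about 44 s; one fork and one teaspoon lie head-to-tail with the others, and I nudged the fork and teaspoon already there sideways within their bays to make room.

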